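Snap the lid onto the sample tub

TASK

By the lab sink, put the blue lid on the white tub that holds the rock samples and press it down until it snaps fully home all round. Leave the tub standing upright on the worktop, and leave the empty tub and the amber bottle where they stand.

Things in the scene. Friction and masses are not known exactly. Their poses are not given: they have to be found in the camera images.
- lid_grip (a point): Blue round plastic lid, loose, 80 g: centre of its upright grip knob (28 mm diameter, 28 mm tall), on the axis, 14 mm above the top of the flange. Flange 116 mm wide, 4 mm thick; below it a tapered plug 26 mm deep, 74 mm wide at its foot, 95 mm at its widest, grooved above. Starts standing on the plug, knob up, this point 44 mm above the worktop. z up; any yaw fits.
- tub: Round white tub holding brown and grey rocks, loose, 0.45 kg, 65 mm high, rim 108 mm wide. Origin: centre of underside; z up. 4 grey spring catches inside the rim leave an 89 mm mouth; the plug centres itself from 6 mm off. Laid on, the lid stays 5 to 10 mm high; pressed straight down with 10 to 22 N it snaps, flange on rim, knob centre 83 mm above the origin.
- empty_tub: A second tub of the same white plastic and the same size and catches, but empty: a bystander, to be left open where it stands. Origin at the centre of its underside, z up.
- bottle: A closed amber bottle with a paper label and green cap, 64 mm in diameter and 190 mm tall, standing beyond the tubs: a bystander, to be left where it stands. Origin at the centre of its underside, z up.
Not all that is in view belongs to the job. Of the things shaped like the part that bears lid_grip, the blue one is meant.

How it is judged (in metres and radians):
At the end, for the whole second after the job is handed in: The lid is snapped home on the tub with the samples: its axis within 10 mm of the tub's, its flange within 3 mm of the rim and parallel to it within about 3.5 degrees; the tub stands upright (within about 6 degrees) on the worktop, at rest (horizontal distance between lid_grip and tub below 0.01 m and z of lid_grip in the frame of tub between 0.078 and 0.086 m and angle between the z axis of lid_grip and the z axis of tub, either way round below 0.06 rad and angle between tub's own z axis and vertical below 0.1 rad and height (world z) of tub below 0.01 m and linear speed of tub below 0.02 m/s); the robot touches nothing.
It fails at once if the empty tub is shifted by more than 40 mm (distance of empty_tub from where it was at the start of the episode above 0.04 m).
It fails at once if the amber bottle is shifted by more than 40 mm or tipped over (distance of bottle from where it was at the start of the episode above 0.04 m or angle between bottle's own z axis and vertical above 0.5 rad).
It also fails if it takes over 54 s, if anything falls off the work surface, if the arm or the gripper's body presses on something with over 40 N, if the wrist force passes 120 N, or if a joint passes its speed limit or range.

ROBOT

A 6-joint arm with a two-finger parallel gripper is mounted at the origin on the work surface. World frame = base frame: x ahead of the robot, y to its left, z up, the work surface at z = 0. Lengths are in mm, angles in rad, forces in N, time in s.
With the tool pointing down it reaches from about 300 to 750 mm from the base axis. Payload 8.5 kg.
Tool frame: the origin (TCP) lies at the very end of the fingers, on their centre line; the grasp point (between the pads) lies behind it (robot.grip_point_offset is the x of the grasp point in the tool frame, in mm); x points along the fingers, y is the direction in which the jaws open and shut, and the axes are right-handed (so a half turn about x gives the same grasp; the last joint's range is limited). The gripper opens to 85 mm and grips with 20 to 120 N. Pads are 22 mm wide; open, the fingers measure 114 mm over their backs; the gripper's body (76 mm by 85 mm) begins 54 mm behind the grasp point. The pads swing forward as they close: fully open they stand 13 mm farther back than shut.
Start: joints at [-0.215, 0.381, 1.297, -0, 1.464, -0.215], TCP at [549.982, 0.002, 231.322] pointing down, gripper open.
Joint ranges: [-3.11, 3.11], [-0.89, 2.33], [0.22, 2.48], [-1.42, 4.56], [0.17, 2.85], [-2.88, 2.88]. Speed limits (rad/s): [2.39, 2.39, 3.14, 3.14, 3.14, 3.14].

INTERFACE

Orientations are given as a unit quaternion [x, y, z, w].
In Python, from workcell import status, optics, job, robot gives the robot as it stands.
- The arm moves only by the tool move_arm, never from a script. Its argument "steps" is a list of rows, each a list of 2 entries, a list of its own where there are three numbers: the shift along the tool's x, y, z scaled (see below), then the turn about the tool's x scaled (see below). A call has 1 to 20 rows; each row shifts and turns the pose as measured when the row begins, along the tool's axes as they then stand; what a row does not reach is not made up. The controller multiplies each number of a shift by 0.025 m and each number of a turn by 4 degrees. A row lasts 1/12 s, in which the tool goes at most 41.7 mm and 7.16 degrees, less where a joint would pass 70% of its speed; a pose out of reach is approached as far as the arm can. A call with a number of a shift or a turn outside -1 to 1 is refused whole. A call with a gripper value outside its range is refused whole. "gripper" is the opening, from 0 (shut) to 1 (fully open), set as the call begins (left out, the last holds). The fingers move at their own pace and stop on an object; "grip_force" is the grip in N (left out, the last holds). Time passes only in rows, so rows that do not move let the fingers close. It gives the time, the measured TCP pose, the force and the opening at its end, in the units of the state.
- status.sense(): the state, without advancing time (a new reading comes with each control period).
- optics.grab_frame(name): name is "scene" or "side" or "wrist"; returns the picture (480x640x3 uint8, red, green, blue); there is no depth.
- optics.camera_params(name): a dict with "fx", "fy", "cx", "cy" (pixels), "R" (3x3) and "t" (3): a world point X has camera coordinates R X + t. Camera axes: x right, y down, z forward; pixel columns grow to the right and rows downward; lengths in mm; the calibration is good to about 2 mm. A picture is of the moment at which its call begins: read the wrist's pose just before it. camera_params takes no time and is no camera call; for the wrist camera it gives the pose at the moment of the call.
- job.close_job(): hands the job in, once; it reports no verdict.
The state is a dict: "time_s": time; "qpos": joint angles; "dq": joint speeds; "joint_efforts": joint torques, N m; "tcp_pos": TCP position; "eef_rot": TCP orientation; "ft_force": force on the tool from outside, world axes, zero at the start; "torque": the same for the moment, N m; "width": opening from 0.0 (shut) to 1.0 (fully open).
Only numpy, scipy, OpenCV 4.12 (cv2) and the standard library are available. Lean on these libraries where they do the work, as an engineer would, in place of code of your own. Each camera call takes 0.05 s, during which the arm holds its last target.

## Working session

There is one attempt and no reset: what is moved stays moved. The work goes in short steps, Python scripts to look and compute and a tool call to move; the robot and the scene stay as the last step left them, time stands still between calls to the robot, and variables do not carry over. Pictures are saved under pics/ and viewed, and the job is handed in when it is done.

Besides the shell and the picture viewer there is one more tool, called after "Emit:" as name(argument=value, ...) on one line, values as JSON. move_arm: Moves the arm, as the interface text tells. Its arguments: {"type":"object","properties":{"steps":{"type":"array","items":{"type":"array"}},"gripper":{"type":"number"},"grip_force":{"type":"number"}},"required":["steps"]}

```bash
mkdir -p pics
python3 - <<'E'
from workcell import status, optics, job, robot
import cv2
s=status.sense();print(s);print(robot.grip_point_offset)
for n in("scene","side","wrist"):
    p=optics.camera_params(n);print(n,p)
    cv2.imwrite(f"pics/{n}0.png",optics.grab_frame(n)[:,:,::-1])
E
```

```text
{'time_s': 0.0, 'qpos': array([-2.15326089e-01,  3.81233816e-01,  1.29826332e+00,  1.23962199e-05,
        1.46360792e+00, -2.15317494e-01]), 'dq': array([-2.43466954e-03,  2.09535823e-04, -1.08922121e-03,  1.94465973e-03,
       -1.58186436e-03,  7.37832669e-05]), 'joint_efforts': array([-1.00240642e-03, -4.48466885e+01, -2.31285810e+01, -2.87182611e-04,
        4.73836102e-03,  1.77242771e-05]), 'tcp_pos': array([5.49707897e+02, 5.04521943e-02, 2.30690613e+02]), 'eef_rot': array([ 0.49971742,  0.50044988, -0.50028726,  0.49954487]), 'ft_force': array([-0.02232842,  0.36679575, -0.59445398]), 'torque': array([-0.00641803,  0.006914  ,  0.00931084]), 'width': 0.9969777599701078}
-18.700000000000003
scene {'fx': 449.2195791068151, 'fy': 449.2195791068151, 'cx': 321.92337254654615, 'cy': 233.9385473316065, 'R': array([[-0.09635671,  0.99533673,  0.00449316],
       [ 0.7379999 ,  0.07447199, -0.67067881],
       [-0.66788587, -0.06130845, -0.74173428]]), 't': array([  38.31902819, -376.282808  , 1326.24117199])}
side {'fx': 444.19604224303504, 'fy': 444.19604224303504, 'cx': 319.19073430125576, 'cy': 232.77003613724762, 'R': array([[ 0.8183094 , -0.57476926, -0.00316504],
       [-0.33609946, -0.47402937, -0.81383863],
       [ 0.4662691 ,  0.66703557, -0.58108233]]), 't': array([-449.54899116,  233.18199348,  602.11923626])}
wrist {'fx': 416.286502406085, 'fy': 416.286502406085, 'cx': 311.4122140623039, 'cy': 241.1678223660461, 'R': array([[ 9.99999934e-01,  2.26025932e-04, -2.84670334e-04],
       [ 2.93550785e-04, -9.64040511e-01,  2.65755162e-01],
       [-2.14366176e-04, -2.65755228e-01, -9.64040514e-01]]), 't': array([-549.03446622,  -33.08586762,  379.39553278])}
```

View pics/scene0.png

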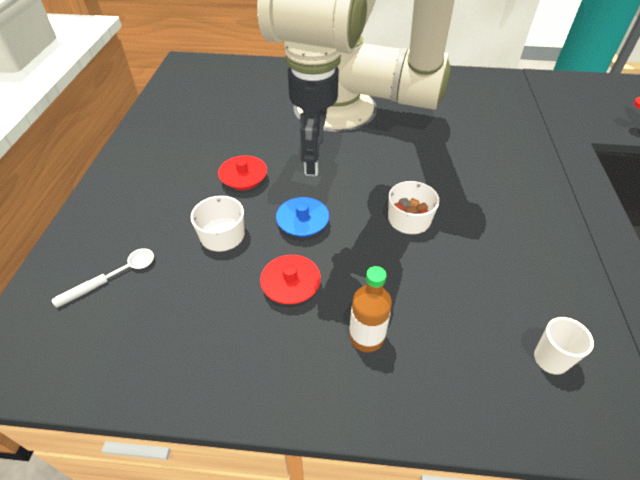

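View pics/side0.png

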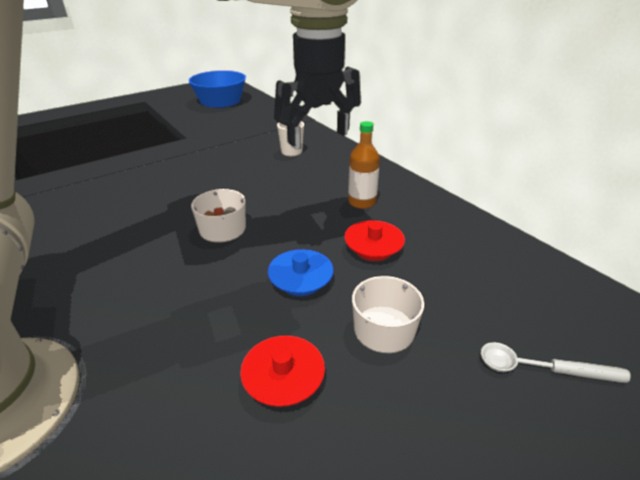

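View pics/wrist0.png

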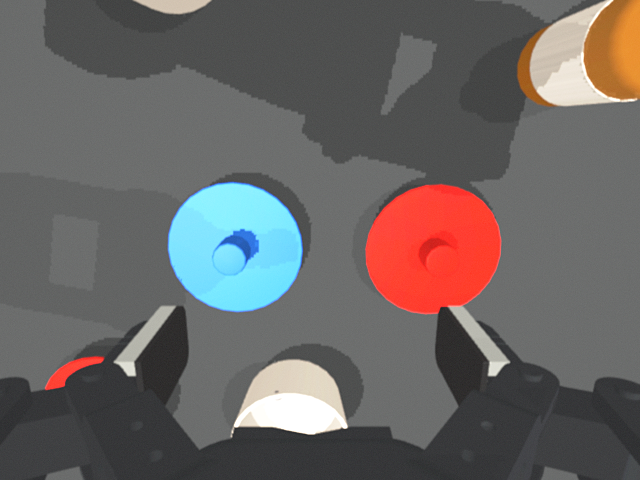

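Blue candidates: the blue lid at scene (303,217) and the blue bowl at side (218,88). The lid-shaped distractors are red, at scene (243,173) and (291,280). The rocks tub is at scene (412,207) and the empty one at (220,223). I choose the blue lid and the rocks tub, and will measure both and check them in a crop.

```bash
cat > h.py <<'E'
import numpy as np, cv2
from workcell import status, optics, robot
def ray(p,uv):
    d=p['R'].T@np.array([(uv[0]-p['cx'])/p['fx'],(uv[1]-p['cy'])/p['fy'],1.]);return -p['R'].T@p['t'],d/np.linalg.norm(d)
def onz(p,uv,z):
    c,d=ray(p,uv);return c+d*(z-c[2])/d[2]
def tri(prs):
    A=0;b=0
    for p,uv in prs:
        c,d=ray(p,uv);M=np.eye(3)-np.outer(d,d);A=A+M;b=b+M@c
    X=np.linalg.solve(A,b)
    res=[np.linalg.norm((np.eye(3)-np.outer(ray(p,uv)[1],ray(p,uv)[1]))@(X-ray(p,uv)[0])) for p,uv in prs]
    return X,res
def comp(m,seed):
    n,l,st,_=cv2.connectedComponentsWithStats(m.astype(np.uint8))
    k=l[seed[1],seed[0]]
    return (l==k).astype(np.uint8) if k else None
def hull(m):
    c,_=cv2.findContours(m,cv2.RETR_EXTERNAL,cv2.CHAIN_APPROX_NONE);return max(c,key=cv2.contourArea)[:,0]
def blue(im):
    h=cv2.cvtColor(im,cv2.COLOR_RGB2HSV);return (h[...,0]>90)&(h[...,0]<130)&(h[...,1]>110)&(h[...,2]>60)
def white(im):
    h=cv2.cvtColor(im,cv2.COLOR_RGB2HSV);return (h[...,1]<70)&(h[...,2]>115)
def topell(m):
    c=hull(m).astype(np.float32);l=c[:,0].min();r=c[:,0].max()
    yl=max(c[c[:,0]<=l+1][:,1].min(),c[c[:,0]>=r-1][:,1].min())
    return cv2.fitEllipse(c[c[:,1]<=yl+1]),c
E
python3 - <<'E'
from h import *
im={n:cv2.imread(f"pics/{n}0.png")[:,:,::-1].copy() for n in("scene","side","wrist")}
P={n:optics.camera_params(n) for n in im}
out={n:im[n].copy() for n in im}
e={}
for n,s in(("scene",(290,222)),("side",(285,280)),("wrist",(200,220))):
    m=comp(blue(im[n]),s); e[n]=cv2.fitEllipse(cv2.convexHull(hull(m)).astype(np.float32)) if 0 else cv2.fitEllipse(hull(m)); cv2.ellipse(out[n],e[n],(255,255,0),1);print(n,e[n],onz(P[n],e[n][0],30))
print("flange",tri([(P[n],e[n][0]) for n in e]))
for nm,seeds in(("rock",dict(scene=(412,225),side=(222,233))),("empty",dict(scene=(222,240),side=(385,338)))):
    f={}
    for n,s in seeds.items():
        m=comp(white(im[n]),s);f[n],c=topell(m);cv2.ellipse(out[n],f[n],(255,0,255),1);print(nm,n,f[n],onz(P[n],f[n][0],65))
    print(nm,tri([(P[n],f[n][0]) for n in f]))
a=cv2.resize(out['scene'][140:300,180:450],None,fx=2.9,fy=2.9,interpolation=0)[:,:780]
b=cv2.resize(out['side'][170:370,180:440],None,fx=2.9,fy=2.9,interpolation=0)
cv2.imwrite("pics/c1.png",a[:,:,::-1]);cv2.imwrite("pics/c2.png",b[:,:,::-1])
E
```

```text
scene ((302.0645446777344, 216.30618286132812), (39.25233840942383, 52.96585464477539), 88.26696014404297) [488.53580424 -34.85885853  30.        ]
side ((300.1408386230469, 271.6691589355469), (46.48505401611328, 65.39904022216797), 87.32527160644531) [478.54492581 -42.84782503  30.        ]
wrist ((234.83004760742188, 246.4525604248047), (127.89604187011719, 135.8120574951172), 115.20287322998047) [483.16742686 -30.66402467  30.        ]
flange (array([482.23728267, -34.73853473,  22.61973415]), [np.float64(1.314307896359157), np.float64(1.1283825135790497), np.float64(1.9478331045977897)])
rock scene ((414.2835693359375, 199.8637237548828), (38.55776596069336, 53.36058044433594), 104.74484252929688) [449.09608423 204.13650747  65.        ]
rock side ((217.53509521484375, 203.39334106445312), (28.8928165435791, 54.74618911743164), 79.73389434814453) [436.22222624 196.41761709  65.        ]
rock (array([440.39155568, 206.18810235,  57.89917892]), [np.float64(0.88679535602031), np.float64(0.8867953560203038)])
empty scene ((216.64398193359375, 214.76583862304688), (39.094940185546875, 55.37746810913086), 78.3441390991211) [ 535.83631524 -206.55794988   65.        ]
empty side ((387.8164978027344, 299.9224853515625), (47.86421585083008, 72.41323852539062), 99.19230651855469) [ 529.43473207 -209.25879984   65.        ]
empty (array([ 532.24575424, -207.46904627,   61.6815519 ]), [np.float64(0.6303617431750548), np.float64(0.6303617431751881)])
```

View pics/c1.png

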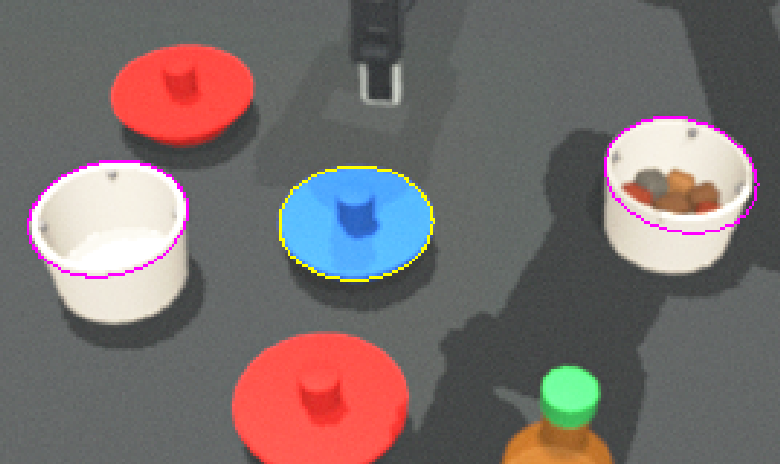

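View pics/c2.png

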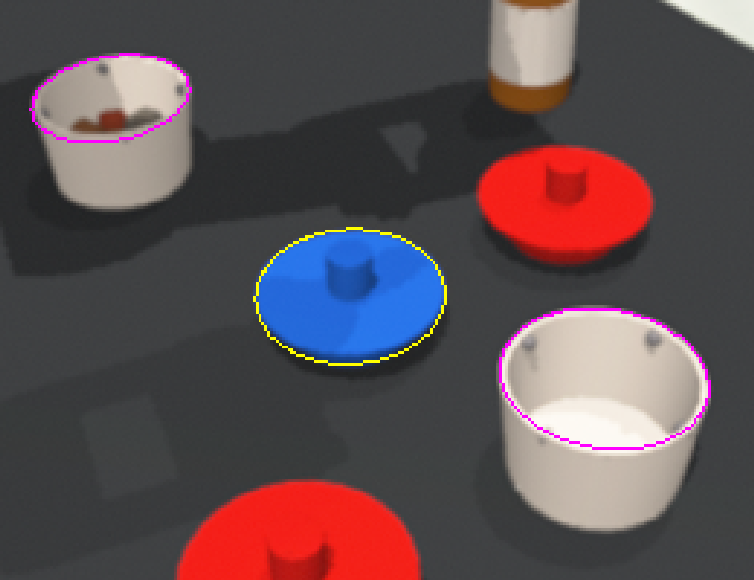

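Both crops confirm the choices. The blue lid's flange is centred at about (484,-34) and the rocks tub at about (443,204). Next I go over the tub with the wrist camera, stopping at two places.

Emit:
move_arm(steps=[[[0, -0.47, -0.9], 0], [[0, -0.47, -0.9], 0], [[0, -0.47, -0.9], 0], [[0, -0.47, -0.9], 0], [[0, -0.47, -0.9], 0], [[0, -0.47, -0.9], 0], [[0, 0, 0], 0], [[0, 0, 0], 0]])

```text
time_s: 0.82
tcp_pos: [475.6, 139.5, 228.5]
eef_rot: [-0.499, -0.501, 0.502, -0.498]
ft_force: [-0.1, -0.0, 0.4]
width: 1.0
```

```bash
cat > look.py <<'E'
from h import *
import sys,pickle
tag=sys.argv[1]
s=status.sense();p=optics.camera_params("wrist");im=optics.grab_frame("wrist")
print(s['time_s'],s['tcp_pos'].round(1),s['eef_rot'].round(4),s['ft_force'].round(1),s['width'])
pickle.dump((p,im),open(f"w{tag}.pkl","wb"));cv2.imwrite(f"pics/w{tag}.png",im[:,:,::-1])
E
python3 look.py 1
```

```text
0.8167 [475.6 139.5 228.5] [-0.4993 -0.5009  0.5021 -0.4977] [-0.1 -0.   0.4] 1.0003965689085168
```

Emit:
move_arm(steps=[[[0, -0.47, -0.9], 0], [[0, -0.47, -0.9], 0], [[0, -0.47, -0.9], 0], [[0, 0, 0], 0], [[0, 0, 0], 0]])

```text
time_s: 1.28
tcp_pos: [442.7, 205.2, 227.8]
eef_rot: [-0.501, -0.499, 0.504, -0.496]
ft_force: [-0.3, -0.4, -0.3]
width: 1.0
```

```bash
python3 look.py 2; python3 -c "
import cv2,numpy as np
a=cv2.imread('pics/w1.png');b=cv2.imread('pics/w2.png')
cv2.imwrite('pics/w12.png',cv2.resize(np.hstack([a,b]),(800,300)))"
```

```text
1.2833 [442.7 205.2 227.8] [-0.5007 -0.499   0.5042 -0.496 ] [-0.3 -0.4 -0.3] 0.9996166481333439
```

View pics/w12.png

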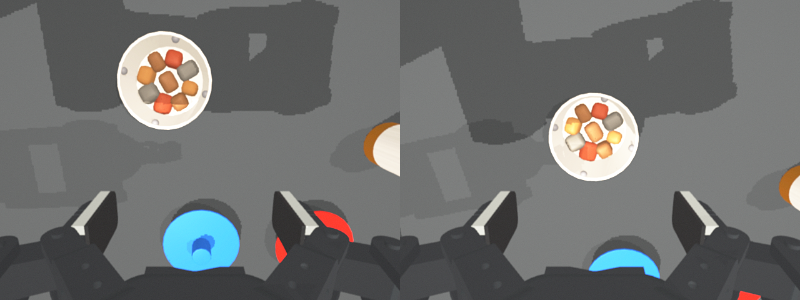

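The rocks tub is clear at (164,80) and (593,137) in the half-scale pair, and both rims are unobstructed.

Run:
```python
from h import *
import pickle
pr=[];o=[]
for t,s in((1,(250,215)),(2,(0,0))):
    p,im=pickle.load(open(f"w{t}.pkl","rb"));m=white(im).astype(np.uint8)
    c,_=cv2.findContours(m[:, :480],cv2.RETR_EXTERNAL,cv2.CHAIN_APPROX_NONE)
    c=[x for x in c if cv2.contourArea(x)>8000];print([cv2.contourArea(x) for x in c])
    e=cv2.fitEllipse(cv2.convexHull(max(c,key=cv2.contourArea)));c=max(c,key=cv2.contourArea)
    pr.append((p,e[0]));print(e,onz(p,e[0],65));cv2.ellipse(im,e,(255,0,255),1);o.append(im[40:390,100:500])
    X=tri(pr)
P={n:optics.camera_params(n) for n in("scene","side")}
print(X); print(tri(pr+[(P["scene"],(414.3,199.9)),(P["side"],(217.5,203.4))]))
cv2.imwrite("pics/t.png",np.hstack(o)[:,:,::-1])
# lid in w1 and wrist0
p,im=pickle.load(open("w1.pkl","rb"));m=comp(blue(im),(350,460));e=cv2.fitEllipse(cv2.convexHull(hull(m)));print(e)
```

```text
[83643.0]
((227.1951904296875, 235.18392944335938), (385.22247314453125, 598.9393920898438), 124.18739318847656) [409.80420492 128.69091867  65.        ]
[91536.0, 11052.5]
((225.29193115234375, 262.9010925292969), (404.2987060546875, 588.6478881835938), 102.4919662475586) [373.99810231 172.67220459  65.        ]
(array([ 271.15342479,  -11.02280886, -481.99936658]), [np.float64(20.954258093284203), np.float64(20.954258093284142)])
(array([414.9004354 , 172.44967792,  77.0069847 ]), [np.float64(39.33289123531252), np.float64(37.81550062110127), np.float64(46.575952896830124), np.float64(12.793395792390715)])Traceback (most recent call last):
  File "<stdin>", line 15, in <module>
  File "h.py", line 19, in hull
    c,_=cv2.findContours(m,cv2.RETR_EXTERNAL,cv2.CHAIN_APPROX_NONE);return max(c,key=cv2.contourArea)[:,0]
                                                                           ~~~^^^^^^^^^^^^^^^^^^^^^^^
ValueError: max() iterable argument is empty
```

View pics/t.png

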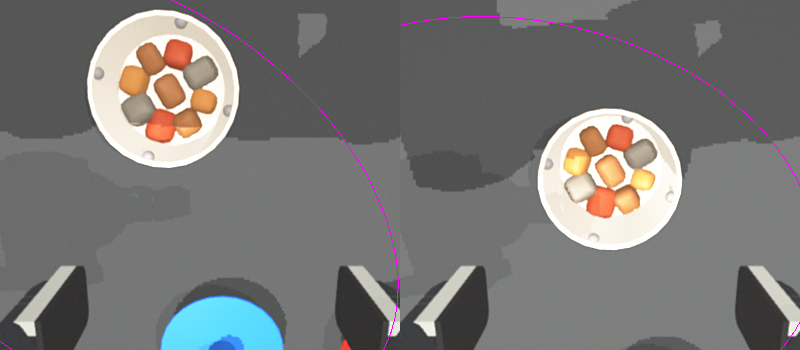

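The threshold took in the lit table, so I raise the value limit. Lid pixels come from w0 and w1.

Run:
```python
from h import *
import pickle
pr=[];o=[]
for t in(1,2):
    p,im=pickle.load(open(f"w{t}.pkl","rb"))
    m=(im.min(2)>160).astype(np.uint8)
    c,_=cv2.findContours(m[:380, :500],cv2.RETR_EXTERNAL,cv2.CHAIN_APPROX_NONE)
    c=max(c,key=cv2.contourArea);e=cv2.fitEllipse(cv2.convexHull(c))
    pr.append((p,e[0]));print(e,onz(p,e[0],65));cv2.ellipse(im,e,(255,0,255),1);o.append(im[40:390,100:500])
P={n:optics.camera_params(n) for n in("scene","side")}
print(tri(pr)); print(tri(pr+[(P["scene"],(414.3,199.9)),(P["side"],(217.5,203.4))]))
cv2.imwrite("pics/t2.png",np.hstack(o)[:,:,::-1])
p,im=pickle.load(open("w1.pkl","rb"));m=comp(blue(im),(300,440));c=hull(m);c=c[c[:,1]<525];
h=cv2.convexHull(c[c[:,1]<525]);e=cv2.fitEllipse(c[c[:,1]<528]);print(e,c.min(0),c.max(0),onz(p,e[0],30))
```

```text
((262.6053771972656, 128.36428833007812), (151.08230590820312, 158.4168243408203), 162.3473358154297) [439.48360875 207.28360348  65.        ]
((309.3671875, 218.94056701660156), (141.47476196289062, 144.31370544433594), 95.8121566772461) [439.60501346 206.9827348   65.        ]
(array([439.63228753, 207.28394581,  66.34624807]), [np.float64(0.01152344681304668), np.float64(0.011523446813044432)])
(array([439.61390225, 206.282292  ,  57.84280665]), [np.float64(1.3736370882354336), np.float64(0.8578313069171208), np.float64(1.3706015941016045), np.float64(0.808131681967201)])Traceback (most recent call last):
  File "<stdin>", line 13, in <module>
  File "h.py", line 19, in hull
    c,_=cv2.findContours(m,cv2.RETR_EXTERNAL,cv2.CHAIN_APPROX_NONE);return max(c,key=cv2.contourArea)[:,0]
                                                                           ~~~^^^^^^^^^^^^^^^^^^^^^^^
ValueError: max() iterable argument is empty
```

View pics/t2.png

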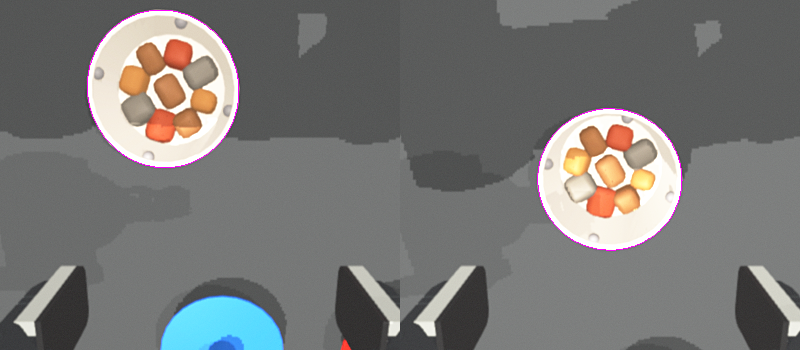

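The tub rim is at (439.6, 207.2), height 66 mm measured. Now back over the lid.

Emit:
move_arm(steps=[[[0, 0.16, 0.95], 0], [[0, 0.16, 0.95], 0], [[0, 0.16, 0.95], 0], [[0, 0.16, 0.95], 0], [[0, 0.16, 0.95], 0], [[0, 0.16, 0.95], 0], [[0, 0.16, 0.95], 0], [[0, 0.16, 0.95], 0], [[0, 0.16, 0.95], 0], [[0, 0.16, 0.95], 0], [[0, 0, 0], 0], [[0, 0, 0], 0]])

```text
time_s: 2.33
tcp_pos: [484.8, -60.3, 226.5]
eef_rot: [-0.504, -0.494, 0.509, -0.492]
ft_force: [-0.9, 0.8, 0.7]
width: 1.0
```

```bash
python3 look.py 3
python3 - <<'E'
from h import *
import pickle
p3,im3=pickle.load(open("w3.pkl","rb"))
p1,im1=pickle.load(open("w1.pkl","rb"))
p0=dict(fx=416.286502406085,fy=416.286502406085,cx=311.4122140623039,cy=241.1678223660461,R=np.array([[9.99999934e-01,2.26025932e-04,-2.84670334e-04],[2.93550785e-04,-9.64040511e-01,2.65755162e-01],[-2.14366176e-04,-2.65755228e-01,-9.64040514e-01]]),t=np.array([-549.03446622,-33.08586762,379.39553278]))
im0=cv2.imread("pics/wrist0.png")[:,:,::-1].copy()
pr=[]
for n,p,im in(("0",p0,im0),("3",p3,im3)):
    m=blue(im).astype(np.uint8);c=hull(m);e=cv2.fitEllipse(cv2.convexHull(c));print(n,e,cv2.contourArea(c),onz(p,e[0],30));pr.append((p,e[0]));cv2.ellipse(im,e,(255,0,255),1)
print(tri(pr));cv2.imwrite("pics/l3.png",im3[:,:,::-1]);cv2.imwrite("pics/l0.png",im0[150:350,100:400,::-1])
R=__import__("scipy.spatial.transform",fromlist=["Rotation"]).Rotation.from_quat(status.sense()["eef_rot"]).as_matrix();print(R.round(4))
E
```

```text
2.3333 [484.8 -60.3 226.5] [-0.5045 -0.4941  0.509  -0.4922] [-0.9  0.8  0.7] 1.000447273128258
0 ((234.85684204101562, 246.4362335205078), (128.7568817138672, 136.7095489501953), 115.00018310546875) 13640.0 [483.12058433 -30.60923251  30.        ]
3 ((310.4941101074219, 175.85818481445312), (143.25790405273438, 143.96969604492188), 176.64964294433594) 16009.5 [483.045091   -30.59375197  30.        ]
(array([483.06486716, -30.63776101,  29.82032874]), [np.float64(0.031576034421192244), np.float64(0.031576034421123333)])
[[-0.0064  0.9996 -0.0268]
 [-0.003  -0.0268 -0.9996]
 [-1.     -0.0063  0.0032]]
```

View pics/l3.png

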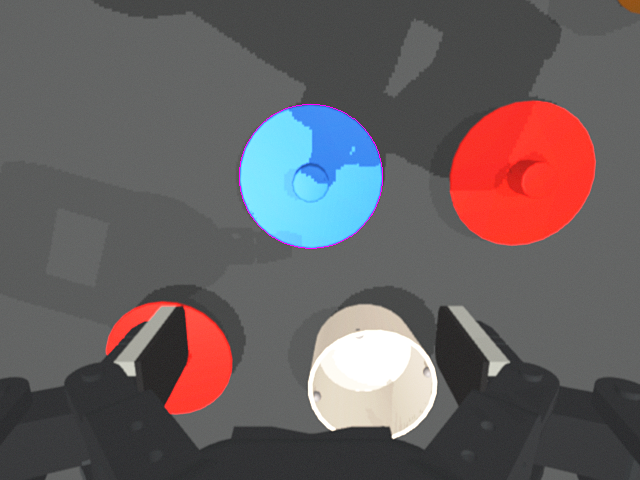

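The lid centre is (483.1, -30.6), with the flange top measured at about 30 mm. The knob top is at (310,183) in the wrist view, and nothing blocks the way down. I descend in two stages with the jaws partly closed.

Emit:
move_arm(steps=[[[0.8, 0, -0.22], 0], [[0.8, 0, -0.22], 0], [[0.8, 0, -0.22], 0], [[0.8, 0, -0.22], 0], [[0.8, 0, -0.22], 0], [[0.5, 0, 0], 0], [[0.2, 0, 0], 0], [[0, 0, 0], 0], [[0, 0, 0], 0]], gripper=0.7)

```text
time_s: 3.13
tcp_pos: [485.2, -29.2, 105.8]
eef_rot: [-0.504, -0.494, 0.508, -0.494]
ft_force: [-0.3, -0.7, -0.9]
width: 0.707
```

```bash
python3 look.py 4
python3 - <<'E'
from h import *
import pickle
p,im=pickle.load(open("w4.pkl","rb"));m=blue(im).astype(np.uint8);c=hull(m);e=cv2.fitEllipse(cv2.convexHull(c));print(e,onz(p,e[0],30))
R=__import__("scipy.spatial.transform",fromlist=["Rotation"]).Rotation.from_quat(status.sense()["eef_rot"]).as_matrix()
s=status.sense();print("tool shift/25:",R.T@(np.array([483.1,-30.6,33])-s['tcp_pos'])/25,R[:,0].round(4))
E
```

```text
3.1333 [485.2 -29.2 105.8] [-0.5044 -0.4935  0.5076 -0.4944] [-0.3 -0.7 -0.9] 0.7068855514303488
((308.7334899902344, 255.8001708984375), (200.1789093017578, 209.6523895263672), 90.91642761230469) [482.94954865 -29.40477785  30.        ]
tool shift/25: [ 2.92272944 -0.0830079   0.03975265] [-0.0018 -0.0042 -1.    ]
```

View pics/w4.png

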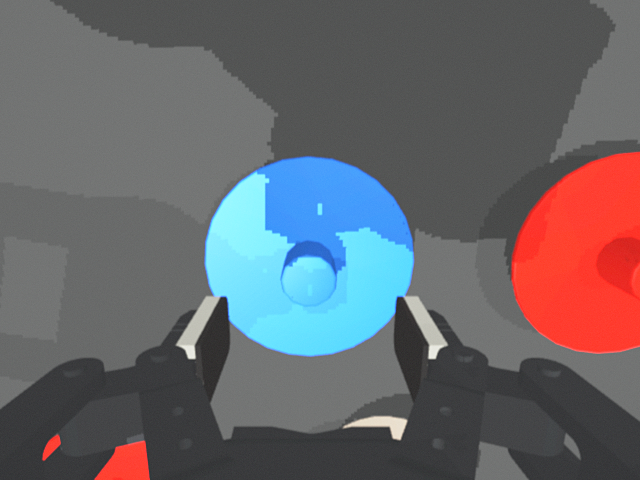

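The knob, at (308,281), is centred between the pads. I descend the remaining 73 mm and then close.

Emit:
move_arm(steps=[[[0.5, -0.08, 0.03], 0], [[0.6, 0, 0], 0], [[0.6, 0, 0], 0], [[0.5, 0, 0], 0], [[0.3, 0, 0], 0], [[0.15, 0, 0], 0], [[0, 0, 0], 0], [[0, 0, 0], 0]])

```text
time_s: 3.85
tcp_pos: [488.4, -32.1, 44.6]
eef_rot: [0.507, 0.488, -0.505, 0.5]
ft_force: [-0.4, -0.2, -0.6]
width: 0.697
```

```bash
python3 look.py 5;python3 - <<'E'
from h import *
im=optics.grab_frame("side");cv2.imwrite("pics/s5.png",cv2.resize(im[150:350,200:440],None,fx=3,fy=3)[:,:,::-1])
E
```

```text
3.85 [488.4 -32.1  44.6] [ 0.5073  0.4881 -0.5048  0.4996] [-0.4 -0.2 -0.6] 0.6968268570263116
```

View pics/s5.png

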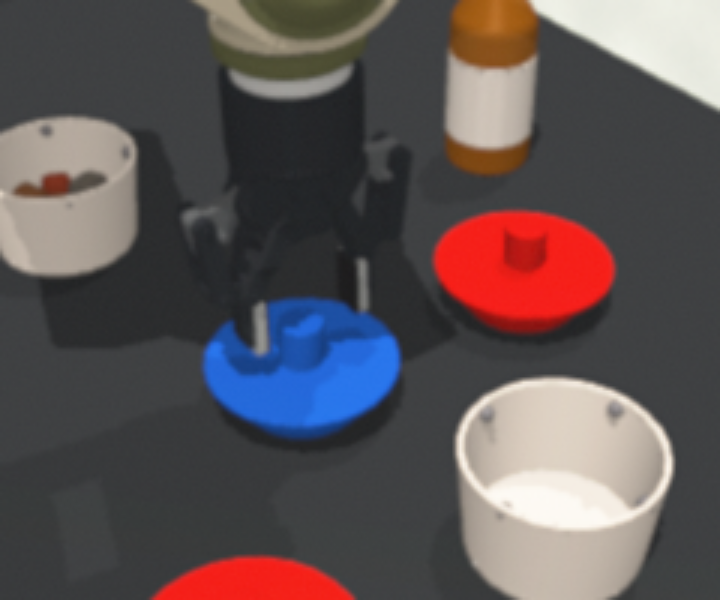

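```bash
cat > d.py <<'E'
import sys,numpy as np
from workcell import status
from scipy.spatial.transform import Rotation as Ro
s=status.sense();R=Ro.from_quat(s['eef_rot']).as_matrix()
print(s['time_s'],s['tcp_pos'].round(1),"width",round(s['width'],3),"F",s['ft_force'].round(1),"tau",s['torque'].round(2));print("x axis",R[:,0].round(4),"y",R[:,1].round(4))
if len(sys.argv)>3: print("tool shift/25:",(R.T@(np.array(list(map(float,sys.argv[1:4])))-s['tcp_pos'])/25).round(3))
E
python3 d.py 483.1 -30.3 33
```

```text
3.95 [488.4 -32.1  44.7] width 0.698 F [0.  0.1 0.1] tau [ 0.01 -0.03  0.  ]
x axis [ 0.0141 -0.0092 -0.9999] y [ 0.9996 -0.0244  0.0143]
tool shift/25: [ 0.465 -0.22  -0.072]
```

The tool has picked up about 1° of tilt and a 5 mm x offset. I correct the offset in the last 12 mm.

Emit:
move_arm(steps=[[[0, -0.13, -0.04], 0], [[0.1, -0.1, -0.04], 0], [[0.15, 0, 0], 0], [[0.15, 0, 0], 0], [[0.08, 0, 0], 0], [[0, 0, 0], 0], [[0, 0, 0], 0]])

```text
time_s: 4.53
tcp_pos: [482.7, -29.9, 32.7]
eef_rot: [0.508, 0.487, -0.504, 0.5]
ft_force: [-0.3, 0.3, 0.5]
width: 0.698
```

```bash
python3 d.py 483.1 -30.3 33
```

```text
4.5333 [482.7 -29.9  32.7] width 0.698 F [-0.3  0.3  0.5] tau [0.02 0.05 0.01]
x axis [ 0.0165 -0.01   -0.9998] y [ 0.9996 -0.0241  0.0167]
tool shift/25: [-0.01   0.015  0.015]
```

Emit:
move_arm(steps=[[[0, 0, 0], 0], [[0, 0, 0], 0], [[0, 0, 0], 0], [[0, 0, 0], 0], [[0, 0, 0], 0], [[0, 0, 0], 0], [[0, 0, 0], 0], [[0, 0, 0], 0]], gripper=0, grip_force=70)

```text
time_s: 5.2
tcp_pos: [482.9, -30.0, 33.1]
eef_rot: [0.508, 0.487, -0.504, 0.501]
ft_force: [-0.1, -0.5, 0.5]
width: 0.302
```

```bash
python3 d.py 483.1 -30.3 33; python3 look.py 6
```

```text
5.2 [482.9 -30.   33.1] width 0.302 F [-0.1 -0.5  0.5] tau [-0.04  0.1  -0.03]
x axis [ 0.0168 -0.0101 -0.9998] y [ 0.9996 -0.0241  0.017 ]
tool shift/25: [0.003 0.007 0.011]
5.2 [482.9 -30.   33.1] [ 0.5077  0.4872 -0.5042  0.5006] [-0.1 -0.5  0.5] 0.30183480339489205
```

View pics/w6.png

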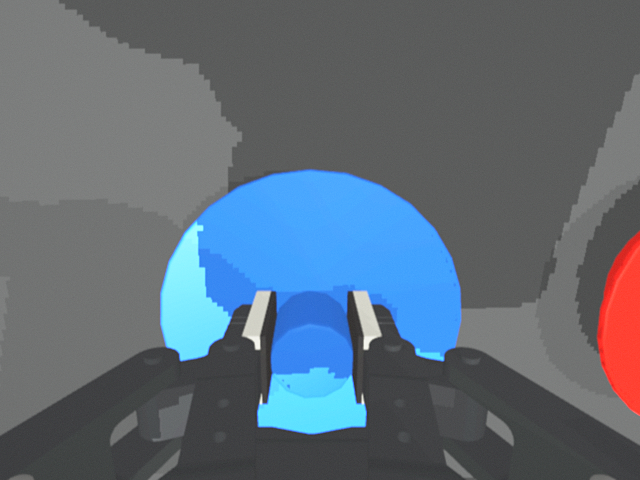

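The knob is held between the pads at width 0.30, about 26 to 28 mm. Lifting.

Emit:
move_arm(steps=[[[-0.2, 0, 0], 0], [[-0.4, 0, 0], 0], [[-0.6, 0, 0], 0], [[-0.6, 0, 0], 0], [[-0.6, 0, 0], 0], [[-0.6, 0, 0], 0], [[-0.6, 0, 0], 0], [[-0.3, 0, 0], 0], [[0, 0, 0], 0], [[0, 0, 0], 0]])

```text
time_s: 6.08
tcp_pos: [480.5, -28.7, 136.3]
eef_rot: [0.508, 0.488, -0.504, 0.5]
ft_force: [0.3, 0.5, -1.0]
width: 0.304
```

```bash
python3 d.py 439.6 207.2 140
```

```text
6.0833 [480.5 -28.7 136.3] width 0.304 F [ 0.3  0.5 -1. ] tau [ 0.    0.06 -0.  ]
x axis [ 0.0154 -0.0094 -0.9998] y [ 0.9996 -0.0242  0.0156]
tool shift/25: [-0.263 -1.862 -9.391]
```

Emit:
move_arm(steps=[[[0, -0.07, -0.35], 0], [[0, -0.14, -0.7], 0], [[0, -0.14, -0.7], 0], [[0, -0.14, -0.7], 0], [[0, -0.14, -0.7], 0], [[0, -0.14, -0.7], 0], [[0, -0.14, -0.7], 0], [[0, -0.14, -0.7], 0], [[0, -0.14, -0.7], 0], [[0, -0.14, -0.7], 0], [[0, -0.14, -0.7], 0], [[0, -0.07, -0.3], 0], [[0, 0, 0], 0], [[0, 0, 0], 0]])

```text
time_s: 7.25
tcp_pos: [436.7, 177.6, 122.2]
eef_rot: [-0.502, -0.494, 0.51, -0.494]
ft_force: [1.3, 0.1, 0.1]
width: 0.3
```

```bash
python3 d.py 439.6 207.2 125
```

```text
7.25 [436.7 177.6 122.2] width 0.3 F [1.3 0.1 0.1] tau [-0.   -0.05 -0.02]
x axis [-0.0083 -0.008  -0.9999] y [ 0.9997 -0.0252 -0.0081]
tool shift/25: [-0.122  0.087 -1.187]
```

Emit:
move_arm(steps=[[[-0.1, 0.03, -0.25], 0], [[0, 0.03, -0.3], 0], [[0, 0.03, -0.3], 0], [[0, 0, -0.2], 0], [[0, 0, -0.1], 0], [[0, 0, 0], 0], [[0, 0, 0], 0], [[0, 0, 0], 0]])

```text
time_s: 7.92
tcp_pos: [440.9, 207.0, 124.1]
eef_rot: [-0.503, -0.493, 0.511, -0.493]
ft_force: [-0.3, 1.1, -1.6]
width: 0.305
```

```bash
python3 d.py 439.6 207.2 125
python3 - <<'E'
from h import *
a=optics.grab_frame("scene");b=optics.grab_frame("side")
cv2.imwrite("pics/p1.png",np.hstack([cv2.resize(a[120:270,340:490],(400,400)),cv2.resize(b[120:270,140:290],(400,400))])[:,:,::-1])
E
```

```text
7.9167 [440.9 207.  124.1] width 0.305 F [-0.3  1.1 -1.6] tau [0.03 0.03 0.01]
x axis [-0.0088 -0.0085 -0.9999] y [ 0.9996 -0.0285 -0.0086]
tool shift/25: [-0.034 -0.053 -0.006]
```

View pics/p1.png

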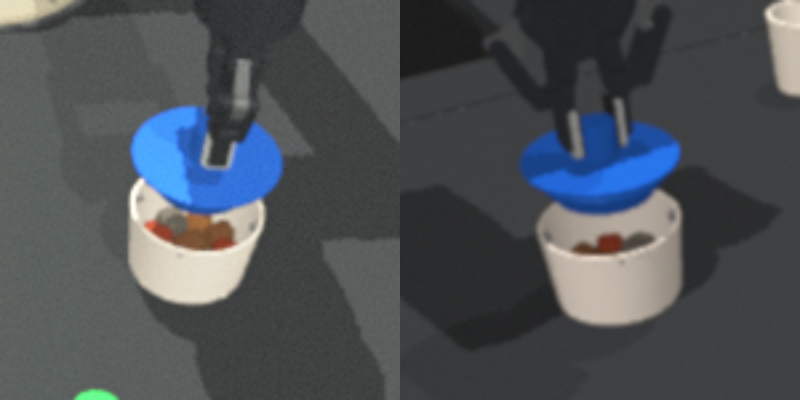

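The lid hangs level over the tub in both views, with offset about 1 mm. I descend to first contact.

Emit:
move_arm(steps=[[[0.2, -0.04, 0], 0], [[0.3, 0, 0], 0], [[0.3, 0, 0], 0], [[0.3, 0, 0], 0], [[0.15, 0, 0], 0], [[0.1, 0, 0], 0], [[0, 0, 0], 0], [[0, 0, 0], 0]])

```text
time_s: 8.68
tcp_pos: [438.9, 205.9, 85.7]
eef_rot: [-0.502, -0.493, 0.512, -0.492]
ft_force: [-1.2, -0.1, -0.9]
width: 0.299
```

```bash
python3 d.py 439.6 207.2 80
```

```text
8.6833 [438.9 205.9  85.7] width 0.299 F [-1.2 -0.1 -0.9] tau [-0.01 -0.    0.02]
x axis [-0.0113 -0.0091 -0.9999] y [ 0.9995 -0.0298 -0.011 ]
tool shift/25: [ 0.229  0.03  -0.057]
```

Emit:
move_arm(steps=[[[0.1, 0.03, -0.05], 0], [[0.1, 0, 0], 0], [[0.1, 0, 0], 0], [[0.05, 0, 0], 0], [[0, 0, 0], 0]])

```text
time_s: 9.1
tcp_pos: [441.3, 207.6, 79.3]
eef_rot: [-0.504, -0.492, 0.511, -0.493]
ft_force: [-1.4, -0.4, 0.6]
width: 0.307
```

```bash
python3 d.py 439.6 207.2 72
```

```text
9.1 [441.3 207.6  79.3] width 0.307 F [-1.4 -0.4  0.6] tau [-0.07  0.24 -0.04]
x axis [-0.0053 -0.0082 -1.    ] y [ 0.9995 -0.0296 -0.005 ]
tool shift/25: [ 0.291 -0.064  0.016]
```

Emit:
move_arm(steps=[[[0.1, 0, 0], 0], [[0.1, 0, 0], 0], [[0.1, 0, 0], 0]])

```text
time_s: 9.35
tcp_pos: [442.0, 208.0, 73.8]
eef_rot: [-0.505, -0.491, 0.509, -0.494]
ft_force: [-1.6, 0.9, 1.8]
width: 0.301
```

```bash
python3 d.py 439.6 207.2 72
```

```text
9.35 [442.  208.   73.8] width 0.301 F [-1.6  0.9  1.8] tau [ 0.08  0.33 -0.09]
x axis [-0.0013 -0.0072 -1.    ] y [ 0.9996 -0.0295 -0.001 ]
tool shift/25: [ 0.071 -0.096  0.034]
```

Run:
```python
from h import *
a=optics.grab_frame("scene");b=optics.grab_frame("side")
cv2.imwrite("pics/p2.png",np.hstack([cv2.resize(a[140:260,350:470],(400,400)),cv2.resize(b[140:260,160:280],(400,400))])[:,:,::-1])
```

```text
(no output)
```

View pics/p2.png

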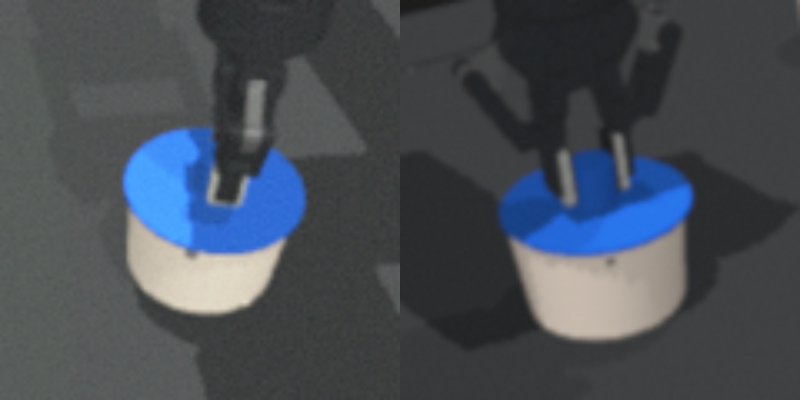

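The lid lies on the tub and looks slightly high. I keep pressing in small steps.

Emit:
move_arm(steps=[[[0.12, 0, 0], 0], [[0.15, 0, 0], 0]])

```text
time_s: 9.62
tcp_pos: [441.4, 207.9, 71.7]
eef_rot: [-0.505, -0.491, 0.509, -0.495]
ft_force: [-22.5, -6.2, 72.6]
width: 0.302
```

Emit:
move_arm(steps=[[[0.2, 0, 0], 0], [[0.2, 0, 0], 0]])

```text
time_s: 9.78
tcp_pos: [441.4, 207.9, 71.7]
eef_rot: [-0.506, -0.489, 0.507, -0.497]
ft_force: [-21.4, -4.8, 64.5]
width: 0.307
```

```bash
python3 d.py 439.6 207.2 72
```

```text
9.7833 [441.4 207.9  71.7] width 0.307 F [-21.4  -4.8  64.5] tau [-1.38  3.49 -0.28]
x axis [ 0.007  -0.0082 -0.9999] y [ 0.9996 -0.0272  0.0072]
tool shift/25: [-0.013 -0.071  0.031]
```

At 65–73 N the TCP hits a hard stop at 71.7, against 72 predicted for fully home. That's firmer than I meant, so I relax, open and look.

Emit:
move_arm(steps=[[[0, 0, 0], 0], [[0, 0, 0], 0], [[0, 0, 0], 0]])

```text
time_s: 10.03
tcp_pos: [441.1, 208.0, 73.9]
eef_rot: [0.507, 0.489, -0.506, 0.498]
ft_force: [0.1, -0.8, -7.3]
width: 0.304
```

Emit:
move_arm(steps=[[[0, 0, 0], 0], [[0, 0, 0], 0], [[0, 0, 0], 0], [[0, 0, 0], 0], [[0, 0, 0], 0]], gripper=0.7)

```text
time_s: 10.45
tcp_pos: [441.9, 208.0, 72.4]
eef_rot: [0.507, 0.489, -0.506, 0.498]
ft_force: [0.2, 0.3, 0.9]
width: 0.696
```

Emit:
move_arm(steps=[[[-0.2, 0, 0], 0], [[-0.4, 0, 0], 0], [[-0.6, 0, 0], 0], [[-0.6, 0, 0], 0], [[-0.6, 0, 0], 0], [[-0.6, 0, 0], 0], [[-0.6, 0, 0], 0], [[-0.6, 0, 0], 0], [[-0.6, 0, 0], 0], [[-0.3, 0, 0], 0], [[0, 0, 0], 0], [[0, 0, 0], 0]])

```text
time_s: 11.45
tcp_pos: [440.5, 208.9, 208.6]
eef_rot: [0.507, 0.489, -0.506, 0.498]
ft_force: [-0.4, -0.6, 0.0]
width: 0.704
```

```bash
python3 d.py; python3 look.py 7
python3 - <<'E'
from h import *
import pickle
a=optics.grab_frame("scene");b=optics.grab_frame("side")
P={n:optics.camera_params(n) for n in("scene","side")}
p,w=pickle.load(open("w7.pkl","rb"))
pr=[]
for n,im,pp,roi in(("scene",a,P["scene"],(350,480,130,260)),("side",b,P["side"],(150,290,150,260)),("w",w,p,(0,640,0,480))):
    m=blue(im).astype(np.uint8);k=np.zeros_like(m);k[roi[2]:roi[3],roi[0]:roi[1]]=1
    c=hull(m*k);e=cv2.fitEllipse(cv2.convexHull(c));print(n,e,onz(pp,e[0],69));pr.append((pp,e[0]))
print("all",tri(pr))
cv2.imwrite("pics/p3.png",np.hstack([cv2.resize(a[140:260,350:470],(400,400)),cv2.resize(b[140:260,160:280],(400,400))])[:,:,::-1])
cv2.imwrite("pics/p3b.png",np.hstack([cv2.resize(a,(400,300)),cv2.resize(w,(400,300))])[:,:,::-1])
E
```

```text
11.45 [440.5 208.9 208.6] width 0.704 F [-0.4 -0.6  0. ] tau [-0.04  0.01 -0.04]
x axis [ 0.0098 -0.0079 -0.9999] y [ 0.9996 -0.0271  0.01  ]
11.45 [440.5 208.9 208.6] [ 0.5072  0.4888 -0.5062  0.4976] [-0.4 -0.6  0. ] 0.7042690068270101
scene ((413.7812805175781, 196.7519989013672), (37.06884002685547, 55.534122467041016), 100.12004852294922) [443.73860433 202.65928917  69.        ]
side ((217.979736328125, 200.95306396484375), (30.703319549560547, 59.74898147583008), 82.2153549194336) [438.62695691 198.26576227  69.        ]
w ((309.90521240234375, 228.44818115234375), (161.28749084472656, 165.8102264404297), 87.77577209472656) [440.20889852 207.96596897  69.        ]
all (array([440.28337475, 204.99504506,  64.85272403]), [np.float64(1.761104212593943), np.float64(0.7566395579366683), np.float64(1.8708018612710267)])
```

View pics/p3.png

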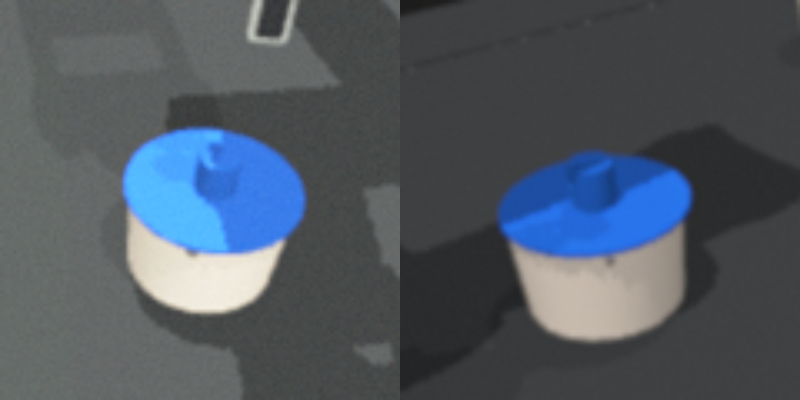

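View pics/p3b.png

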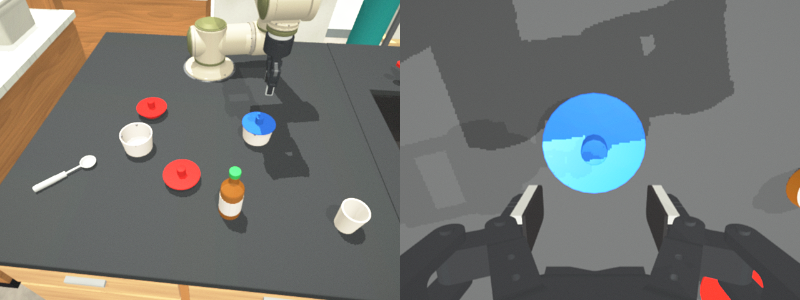

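The red lids, bottle, empty tub and rocks tub stand where they were, and I see no gap at the rim. A second wrist view, shifted 80 mm, will measure the flange height: about 69 if home, 74 or more if not.

Emit:
move_arm(steps=[[[0, 0.1, 0.4], 0], [[0, 0.2, 0.6], 0], [[0, 0.2, 0.6], 0], [[0, 0.2, 0.6], 0], [[0, 0.2, 0.6], 0], [[0, 0.1, 0.3], 0], [[0, 0, 0], 0], [[0, 0, 0], 0], [[0, 0, 0], 0]])

```text
time_s: 12.35
tcp_pos: [462.6, 124.0, 203.6]
eef_rot: [-0.504, -0.491, 0.51, -0.495]
ft_force: [-0.1, -0.5, 0.5]
width: 0.701
```

```bash
python3 look.py 8
python3 - <<'E'
from h import *
import pickle
pr=[];E=[];o=[]
for t in "78":
    p,w=pickle.load(open(f"w{t}.pkl","rb"));c=hull(blue(w).astype(np.uint8));e=cv2.fitEllipse(cv2.convexHull(c));pr.append((p,e[0]));print(e)
    # 3D size check
    E.append((p,cv2.convexHull(c)[:,0]));o.append(w)
X,r=tri(pr);print("centre",X,r)
for p,c in E:
  for z in (69,71,74,77):
    q=np.array([onz(p,u,z) for u in c]);(cx,cy),rr=cv2.minEnclosingCircle(q[:,:2].astype(np.float32));ee=cv2.fitEllipse(q[:,:2].astype(np.float32));print(z,round(cx,1),round(cy,1),"diam",np.round(ee[1],1))
cv2.imwrite("pics/w8b.png",o[1][:,:,::-1])
E
```

```text
12.35 [462.6 124.  203.6] [-0.5036 -0.4914  0.5096 -0.4951] [-0.1 -0.5  0.5] 0.70071801977977
((309.90521240234375, 228.44818115234375), (161.28749084472656, 165.8102264404297), 87.77577209472656)
((273.95513916015625, 100.01444244384766), (183.0517578125, 193.8508758544922), 167.55447387695312)
centre [440.29364539 208.28167913  70.15285909] [np.float64(0.08877747350811666), np.float64(0.08877747350809322)]
69 440.2 204.8 diam [116.2 116.7]
71 440.2 205.3 diam [115.4 115.9]
74 440.2 206.1 diam [114.2 114.6]
77 440.2 206.9 diam [112.9 113.4]
69 440.1 204.8 diam [116.2 116.3]
71 440.3 204.7 diam [115.4 115.5]
74 440.5 204.6 diam [114.1 114.2]
77 440.8 204.5 diam [112.8 113. ]
```

View pics/w8b.png

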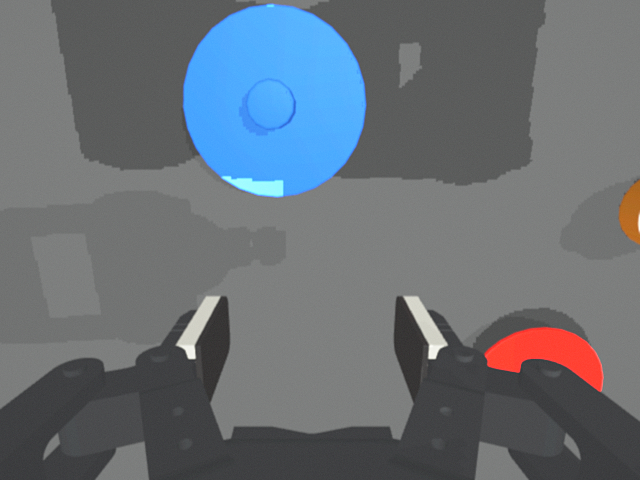

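Triangulation puts the flange at 70.2 mm and the apparent diameter says about 69.5. The rim measured 66.3 by the same method, plus the 4 mm flange, so it is home. The robot touches nothing.

```bash
python3 -c "
from workcell import job
print(job.close_job())"
```

```text
the job is handed in; nothing more can be done
None
```

I put the blue lid on the tub with the rock samples, pressed it home, backed the arm clear and handed the job in at about 12.4 s of the 54 s. No verdict was reported.

**Last checks that agreed**
- **Lid height:** two wrist views put the flange at 70.2 mm, and its apparent diameter gave about 69.5 mm. The rim measured 66.3 mm the same way, so with the 4 mm flange about 70.3 mm is home.
- **Centring:** the lid axis is within about 1.5 mm of where I measured the tub axis before pressing.
- **Hard stop:** pressing stopped the TCP at 71.7 mm, against 72 mm predicted for fully home.
- **Bystanders:** by eye, the bottle and the empty tub had not moved. I did not measure them again.

**What disagreed or went less well**
- **Pressing force:** the last presses reached about 73 N at the wrist, more than the 10–22 N needed but under the 120 N limit. The reported arm force included about 22 N sideways.
- **Snap not seen:** no force reading showed the snap itself, so "home" rests on the heights above.
- **Tilt:** I did not measure the lid's tilt on its own. I judged it only from the centre height and the round outline.
- **Fixed cameras:** the scene and side cameras differ from the wrist camera by several millimetres. With them included, the flange height came out at 64.9 mm, so I relied on the wrist views.

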